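Sort the brake and wheel parts on the garage bench

TASK

Clear up after the motorcycle brake job: lay both wheel bearings flat in the round dish, lay both brake pads friction side up in the long tray, lengthwise along it and beside or behind one another without overlapping, and stand the deep socket upright in the square bin. Every part must rest on the floor of its container with nothing underneath it; leave the spray can and the tape roll where they stand.

Things in the scene. Friction and masses are not known exactly. Their poses are not given: they have to be found in the camera images.
- large_bearing: The larger sealed wheel bearing: a steel disc 58 mm in diameter, 16 mm high, lying flat, with a dark seal ring and dark bore on top (solid: nothing enters the bore). Origin at the centre of its underside; z up. 0.2 kg, give or take 30 %. Lies on the bench at the start.
- small_bearing: The smaller sealed wheel bearing: a steel disc 42 mm in diameter, 12 mm high, otherwise like the larger one. Origin at the centre of its underside; z up. 0.07 kg. Lies on the bench at the start.
- pad_a: Brake pad (one of two alike), 13 mm high: steel back plate 5 mm thick, 60 x 46 mm, with a 28 mm wide ear at each end (84 mm long overall); on it an 8 mm thick dark grey friction block 60 x 46 mm with a groove. Lies friction side up on the bench, any yaw. Origin: centre of the plate underside; x along the 84 mm, y across the 46 mm (grip here), z up out of the friction side. 0.15 kg +-30 %.
- pad_b: The other brake pad, the same as pad_a in every way.
- socket: Deep socket: a dark steel cylinder 36 mm in diameter, 60 mm high, standing on its end, a bright band round it at half height and a black square drive hole drawn on top (solid). Origin at the centre of its underside; z up. 0.25 kg, give or take 30 %. Stands on the bench at the start.
- dish: Round steel parts dish, fixed to the bench: rim 176 mm in outer diameter, 20 mm high, wall and floor 4 mm thick; flat inner floor at least 158 mm across. Origin at the centre of its underside, on the bench; the inner floor is 4 mm above it; z up.
- long_tray: Long grey plastic tray, fixed to the bench: 210 mm x 104 mm outside, 20 mm high, walls 4 mm, inside 202 mm x 96 mm. Origin at the centre of its underside, on the bench; inner floor 4 mm above it; x along its length, y across its width, z up.
- square_bin: Square aluminium bin, fixed to the bench: 110 mm x 110 mm outside, 30 mm high, walls 4 mm, inside 102 mm x 102 mm. Origin at the centre of its underside, on the bench; inner floor 4 mm above it; x and y along its sides, z up.
- spray_can: Bystander: a grey spray can with a pale top, 58 mm in diameter, 170 mm tall, standing loose on the bench to the robot's right. Origin at the centre of its underside. Leave it alone.
- tape_roll: Bystander: a pale roll of tape, a ring 100 mm outside, 76 mm inside, 40 mm high, lying loose on the bench to the robot's left. Origin at the centre of its underside. Leave it alone.

How it is judged:
By the outcome, as a careful person would: the job done as asked, in the order asked, and still so for the second after the job is handed in, with the robot touching nothing.
It also fails if it takes over 115 s, if anything falls off the work surface, if the arm or the gripper's body presses on something with over 40 N, if the wrist force passes 120 N, or if a joint passes its speed limit or range.

ROBOT

A 6-joint arm with a two-finger parallel gripper is mounted at the origin on the work surface. World frame = base frame: x ahead of the robot, y to its left, z up, the work surface at z = 0. Lengths are in mm, angles in rad, forces in N, time in s.
With the tool pointing down it reaches from about 400 to 925 mm from the base axis. Payload 12.5 kg.
Tool frame: the origin (TCP) lies midway between the tips of the shut fingers; the grasp point (between the pads) lies 19 mm behind it (env.pinch_z is the z of the grasp point in the tool frame, in mm); z points along the fingers, y is the line along which they close (so a half turn about z gives the same grasp; the last joint's range is limited). The gripper opens to 95 mm and grips with 3 to 60 N. Pads are 20 mm wide; open, the fingers measure 119 mm over their backs; the gripper's body (75 mm by 180 mm) begins 59 mm behind the grasp point.
Start: joints at [-1.31, 0.491, 1.559, -0, 1.092, -0.106], TCP at [224.168, -583.438, 177.961] pointing down, gripper open.
Joint ranges: [-3.1, 3.1], [-0.84, 2.19], [0.05, 2.79], [-1.13, 4.28], [0.06, 2.93], [-2.69, 2.69]. Speed limits (rad/s): [2.22, 2.22, 2.79, 3.14, 3.14, 3.14].

INTERFACE

Orientations are given as [roll, pitch, yaw] about the fixed x, y, z axes, in that order (R = Rz(yaw) Ry(pitch) Rx(roll)).
In Python, from cell import env, eyes gives the robot as it stands.
- The arm moves only by the shell command python3 -m inch 'ROWS'. ROWS is JSON, a list of rows, each a list of 3 entries, a list of its own where there are three numbers: the shift along the tool's x, y, z in units of 60 mm (1.0 is 60 mm), then the turn about the tool's z in units of 5 degrees (1.0 is 5 degrees), then the closure, from -1 (fully open) to 1 (shut). In form: [[[tx, ty, tz], turn, claw], ...]. A call has exactly 10 rows; each row shifts and turns the commanded pose from where the row before left it, along the tool's axes as they then stand; what a row does not reach is not made up. A row lasts 1/8 s, in which the tool goes at most 62.5 mm and 10.7 degrees, less where a joint would pass 70% of its speed; a pose out of reach is approached as far as the arm can. A call is refused whole if a number of a shift passes 1 or a number of a turn 1, either way. A call with a gripper value outside its range is refused whole. The fingers move at their own pace and stop on an object; the grip force is fixed at half the most. Time passes only in rows, so rows that do not move let the fingers close, or fill a call up. It gives the time, the measured TCP pose, the force, the opening and the grip force at its end, in the units of the state.
- env.state(): the state, without advancing time (a new reading comes with each control period).
- eyes.read_camera(name): name is "side" or "top" or "wrist"; returns a dict with "pixels" (420x560x3 uint8, red, green, blue), "fx", "fy", "cx", "cy" (pixels), "extrinsics" (4x4, takes a point from world to camera coordinates). Camera axes: x right, y down, z forward; pixel columns grow to the right and rows downward; lengths in mm; the calibration is good to about 2 mm. The wrist camera is an equidistant fisheye: a pixel r from the principal point sees the ray r / f radians off the axis. A picture is of the moment at which its call begins. There is no depth.
- env.job_done(): hands the job in; it is judged then, once.
Trained networks look in a picture, given as the dict that the camera call returned (one of the last four; its "shot" number tells which), for a name from the list of things; names that differ only in an ending like _2 or _b are one class to them, and where a whole thing is asked for, a point or a joint stands for the part that bears it (a point fixed in the world has none). Each returns a list of dicts, best first, with "score" (0 to 1); they miss things now and then, are a little off and sometimes report something else, mostly with a low value. They report only what shows in the picture. A call takes as long as a camera call.
- eyes.boxes_of(name, picture): "centre" ([row, column] in pixels, amid what is visible of it).
- eyes.cut_out(name, picture): "mask" (420x560 bool, what is visible of it) and "centre" ([row, column] in pixels, amid what is visible of it).
- eyes.spot_point(name, picture): "centre" ([row, column] in pixels: a listed point, or the origin of a listed thing).
The state is a dict: "t": time; "joints": joint angles; "qvel": joint speeds; "tau": joint torques, N m; "eef_pos": TCP position; "tcp_rot": TCP orientation; "ft_force": force on the tool from outside, world axes, zero at the start; "moment": the same for the moment, N m; "opening": opening from 0.0 (shut) to 1.0 (fully open); "grip_force": force on a finger pad.
Only numpy, scipy, OpenCV 4.12 (cv2) and the standard library are available. Lean on these libraries where they do the work, as an engineer would, in place of code of your own. Each camera call takes 0.05 s, during which the arm holds its last target. There are 200 camera calls.

## Working session

There is one attempt and no reset: what is moved stays moved. The work goes in short steps, Python scripts to look and compute and a shell command to move; the robot and the scene stay as the last step left them, time stands still between calls to the robot, and variables do not carry over. Pictures are saved under pics/ and viewed, at most 17 in all, crops included, and the job is handed in when it is done.

```bash
ls; mkdir -p pics; cat > h.py <<'E'
import numpy as np, cv2
from cell import env, eyes
def ray(p,rc):
    E=np.array(p["extrinsics"]);R=E[:3,:3];t=E[:3,3]
    x=(rc[1]-p["cx"])/p["fx"];y=(rc[0]-p["cy"])/p["fy"]
    if p.get("_w"):
        r=np.hypot(x,y);d=np.array([x/r*np.sin(r),y/r*np.sin(r),np.cos(r)]) if r>1e-9 else np.array([0,0,1.])
    else: d=np.array([x,y,1.])
    d=R.T@d; return -R.T@t, d/np.linalg.norm(d)
def atz(p,rc,z):
    c,d=ray(p,rc); return c+d*(z-c[2])/d[2]
def tri(a,b):
    (c1,d1),(c2,d2)=a,b
    s=np.linalg.lstsq(np.stack([d1,-d2],1),c2-c1,rcond=None)[0]
    p,q=c1+s[0]*d1,c2+s[1]*d2
    return (p+q)/2,np.linalg.norm(p-q)
def cam(n):
    p=eyes.read_camera(n)
    if n=="wrist": p["_w"]=1
    return p
def save(p,f): cv2.imwrite("pics/"+f,p["pixels"][:,:,::-1])
E
python3 - <<'E'
from h import *
s=env.state();print(s["t"],s["eef_pos"],s["tcp_rot"],env.pinch_z,s["opening"])
P={n:cam(n) for n in("top","side")}
for n in P: save(P[n],n+"0.png"); print(n,np.round(ray(P[n],(210,280))[0]),np.round(ray(P[n],(210,280))[1],2))
for o in "large_bearing small_bearing pad_a socket dish long_tray square_bin spray_can tape_roll".split():
    for f in("cut_out","spot_point"):
        L={n:getattr(eyes,f)(o,P[n]) for n in P}
        for n in P:
            for d in L[n][:3]: print(o,f,n,round(d["score"],2),np.round(d["centre"],1),np.round(atz(P[n],d["centre"],0),0)[:2])
E
```

```text
pics
0.0 [ 224.05762195 -583.17101117  177.36332078] [-3.14052705e+00 -1.03174687e-04  3.66728966e-01] -18.8 1.0033836414361648
top [ 349.   26. 1428.] [ 0.11 -0.02 -0.99]
side [174. 927. 566.] [ 0.29 -0.82 -0.5 ]
large_bearing cut_out top 0.82 [273.9 384.2] [ 337. -276.]
large_bearing cut_out side 0.73 [175.2 360.8] [ 330. -297.]
large_bearing spot_point top 0.67 [273.6 381.5] [ 338. -268.]
large_bearing spot_point side 0.52 [177.1 358.1] [ 336. -280.]
small_bearing cut_out top 0.51 [239.4 224.6] [421. 150.]
small_bearing cut_out side 0.66 [240.2 291. ] [428. 133.]
small_bearing spot_point top 0.56 [238.8 226.4] [423. 145.]
small_bearing spot_point top 0.43 [240.7 330. ] [ 423. -131.]
small_bearing spot_point top 0.2 [211.9 109.5] [489. 458.]
small_bearing spot_point side 0.64 [241.7 292.9] [422. 137.]
pad_a cut_out top 0.82 [238.8 330.3] [ 428. -132.]
pad_a cut_out top 0.68 [262.9 171.7] [357. 288.]
pad_a cut_out side 0.9 [289.6 308.8] [337. 294.]
pad_a cut_out side 0.71 [189.1 319.6] [ 432. -158.]
pad_a spot_point top 0.93 [238.3 331. ] [ 429. -134.]
pad_a spot_point top 0.6 [262.
[... 1223 characters left out ...]
 [211.3 110.8] [491. 455.]
square_bin spot_point side 0.83 [169.6 270.7] [ 623. -245.]
spray_can cut_out top 0.97 [200.8 454.5] [ 536. -466.]
spray_can cut_out top 0.73 [204.8  98.4] [507. 488.]
spray_can cut_out side 0.68 [133.3 316.6] [ 571. -645.]
spray_can cut_out side 0.29 [330.7 207.3] [483. 462.]
spray_can spot_point top 0.94 [210.2 444.1] [ 510. -438.]
spray_can spot_point side 0.61 [154.  317.5] [ 510. -428.]
spray_can spot_point side 0.44 [177.8 357.7] [ 336. -274.]
tape_roll cut_out top 0.67 [208.7  94. ] [497. 499.]
tape_roll cut_out side 0.71 [330.7 204.3] [488. 464.]
tape_roll spot_point top 0.97 [211.6 110. ] [490. 457.]
tape_roll spot_point side 0.84 [329.9 207. ] [484. 460.]
```

View pics/top0.png

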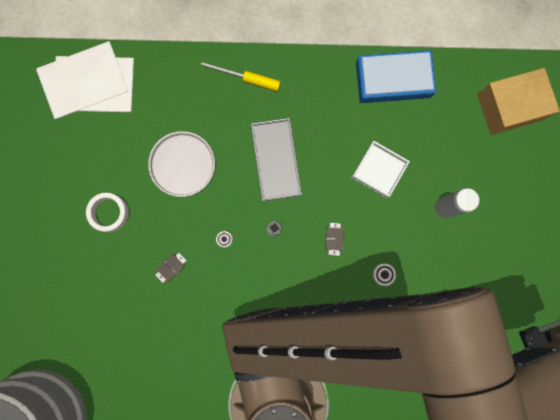

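View pics/side0.png

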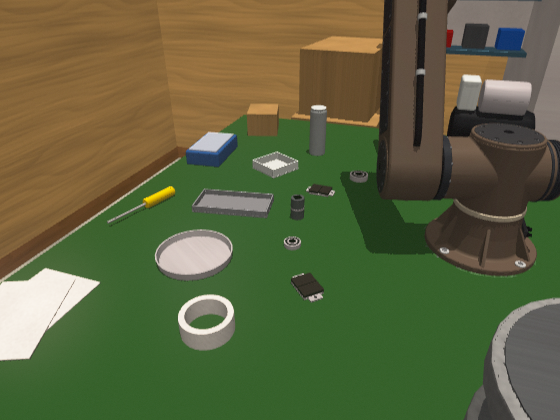

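The views agree: bearings, pads and socket are on the bench, with the dish, tray and bin behind them. Next I'll refine positions and yaws.

```bash
cat >> h.py <<'E'
def rect(p,m,z):
    m=m.astype(np.uint8); n,l,s,_=cv2.connectedComponentsWithStats(m)
    m=l==1+np.argmax(s[1:,4])
    pts=np.array([atz(p,(r,c),z)[:2] for r,c in np.argwhere(m)],np.float32)
    (cx,cy),(w,h),a=cv2.minAreaRect(pts)
    if w<h: w,h,a=h,w,a+90
    a=(a+90)%180-90
    return np.round([cx,cy,w,h,a],1)
E
python3 - <<'E'
from h import *
P={n:cam(n) for n in("top","side")}
Z=dict(large_bearing=16,small_bearing=12,pad_a=9,socket=60,dish=20,long_tray=20,square_bin=30)
for o in Z:
    for n in P:
        for d in eyes.cut_out(o,P[n])[:2]:
            if d["score"]>.4: print(o,n,rect(P[n],d["mask"],Z[o]))
    for a in eyes.spot_point(o,P["top"])[:2]:
        for b in eyes.spot_point(o,P["side"])[:2]:
            q,e=tri(ray(P["top"],a["centre"]),ray(P["side"],b["centre"]))
            if e<20: print("  tri",o,np.round(q,1),round(e,1))
w=cam("wrist");save(w,"w0.png");print(w["fx"],w["cx"],w["cy"],np.round(ray(w,(210,280)),2))
E
```

```text
large_bearing top [ 337.1 -270.4   55.3   52.3   90. ]
large_bearing side [ 329.9 -248.6   91.3   53.2  -79.1]
  tri large_bearing [ 336.  -278.6    4.1] 11.5
small_bearing top [420.9 153.6  37.5  35.2  46.3]
  tri small_bearing [422.4 143.8  -3.3] 3.6
  tri small_bearing [460.4  20.8 -92.5] 2.3
pad_a top [ 428.5 -140.7   83.1   46.2   -3.6]
pad_a top [347.7 290.8  82.4  48.5 -43.6]
pad_a side [339.3 295.7  84.3  53.3 -46.8]
pad_a side [ 423.3 -134.2   82.1   69.8   -0.9]
  tri pad_a [340.7 290.3  -3.7] 6.9
  tri pad_a [338.6 251.1 204.5] 12.7
  tri pad_a [ 452.5 -178.4 -421. ] 9.5
  tri pad_a [ 423.8 -133.1   -0. ] 3.3
socket top [449.5  20.5  35.9  33.2   1. ]
socket side [434.   70.5 127.9  31.5 -73.4]
  tri socket [451.6  20.6  -7.7] 9.6
dish top [620.8 269.8 171.5 170.8  46.8]
dish side [613.2 279.7 190.5 173.4 -71.3]
  tri dish [616.  269.8  11.1] 6.0
long_tray top [638.   18.9 217.3 107.2  10. ]
long_tray side [630.1  35.1 218.  144.1  10. ]
long_tray side [454.6   2.7 138.   33.9 -73.4]
  tri long_tray [633.8  21.2   5.1] 2.7
square_bin top [ 612.3 -259.9  116.4  114.6  -30.9]
square_bin side [ 599.2 -229.5  152.2  142.4  -31.6]
  tri square_bin [ 616.2 -257.8    0.9] 2.7
325.19226210127806 281.64323460180975 206.2654697163497 [[ 2.9695e+02 -5.5593e+02  3.8438e+02]
 [-2.7000e-01 -1.0000e-01 -9.6000e-01]]
```

View pics/w0.png

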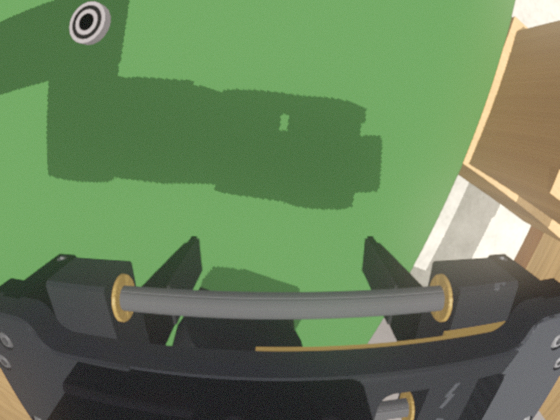

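```bash
python3 -m inch '[[[0.36,-0.6,0],0,-1],[[0.36,-0.6,0],0,-1],[[0.36,-0.6,0],0,-1],[[0.36,-0.6,0],0,-1],[[0.36,-0.6,0],0,-1],[[0.36,-0.6,0],0,-1],[[0.36,-0.6,0],0,-1],[[0,0,0],0,-1],[[0,0,0],0,-1],[[0,0,0],0,-1]]'
cat >> h.py <<'E'
def look(o,Z,f="cut_out",k=2):
    w=cam("wrist")
    for d in getattr(eyes,f)(o,w)[:k]:
        r=rect(w,d["mask"],Z) if "mask" in d else ""
        print(o,round(d["score"],2),np.round(d["centre"]),"rect(cx,cy,L,W,deg)",r)
    return w
def go(x,y,z=None,yaw=None):
    s=env.state();p=np.array(s["eef_pos"]);a=s["tcp_rot"][2];c,n=np.cos(a),np.sin(a);d=np.array([x,y])-p[:2]
    print("at",np.round(p,1),"yawdeg",round(np.degrees(a),1),"shift units tx,ty:",np.round([(c*d[0]+n*d[1])/60,(n*d[0]-c*d[1])/60],2),"tz",None if z is None else round((p[2]-z)/60,2),"turn units",None if yaw is None else round((a*180/np.pi-yaw)/5,2))
E
python3 - <<'E'
from h import *
w=look("large_bearing",16);save(w,"w1.png");w=look("large_bearing",0,"spot_point");go(337,-271)
E
```

```text
t: 4.85
eef_pos: [274.9, -294.9, 177.9]
tcp_rot: [3.141, 0.0, 0.366]
ft_force: [0.3, -0.8, -0.0]
opening: 0.999
grip_force: 0.0
large_bearing 0.56 [125. 280.] rect(cx,cy,L,W,deg) [ 337.  -272.7   55.6   55.6   39.4]
large_bearing 0.76 [126. 283.] rect(cx,cy,L,W,deg) 
at [ 274.8 -294.4  177.8] yawdeg 21.0 shift units tx,ty: [1.11 0.01] tz None turn units None
```

View pics/w1.png

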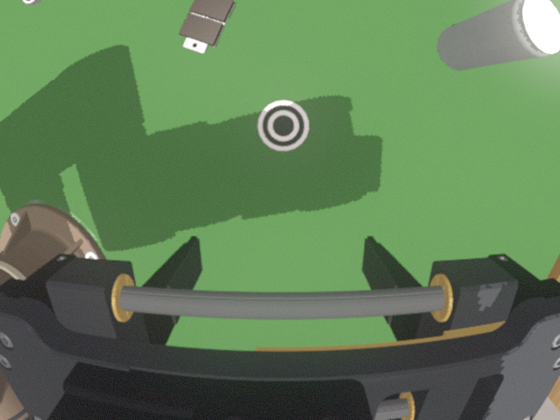

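```bash
python3 -m inch '[[[0.55,0.02,0],0,-1],[[0.55,0.02,0.1],0,-1],[[0,0,0.6],0,-1],[[0,0,0.6],0,-1],[[0,0,0.6],0,-1],[[0,0,0.6],0,-1],[[0,0,0.3],0,-1],[[0,0,0.07],0,-1],[[0,0,0],0,-1],[[0,0,0],0,1]]'
```

```text
t: 6.3
eef_pos: [337.7, -272.9, 6.4]
tcp_rot: [3.14, -0.0, 0.367]
ft_force: [0.2, 0.7, -0.2]
opening: 0.946
grip_force: 0.0
```

```bash
python3 -m inch '[[[0,0,0],0,1],[[0,0,0],0,1],[[0,0,0],0,1],[[0,0,0],0,1],[[0,0,0],0,1],[[0,0,-0.3],0,1],[[0,0,-0.6],0,1],[[0,0,-0.6],0,1],[[0,0,-0.6],0,1],[[0,0,0],0,1]]'
```

```text
t: 7.55
eef_pos: [338.1, -273.3, 133.7]
tcp_rot: [3.137, -0.002, 0.367]
ft_force: [0.4, -0.9, -0.0]
opening: 0.006
grip_force: 0.0
```

The grasp came up empty, so I'll look.

```bash
python3 - <<'E'
from h import *
w=look("large_bearing",16);save(w,"w2.png");t=cam("top");save(t,"t2.png")
for d in eyes.cut_out("large_bearing",t)[:1]: print(rect(t,d["mask"],16))
E
```

```text
large_bearing 0.65 [189. 279.] rect(cx,cy,L,W,deg) [ 337.7 -272.    59.1   54.7   21. ]
[ 355.6 -265.    49.4   19.7  -70.8]
```

View pics/w2.png

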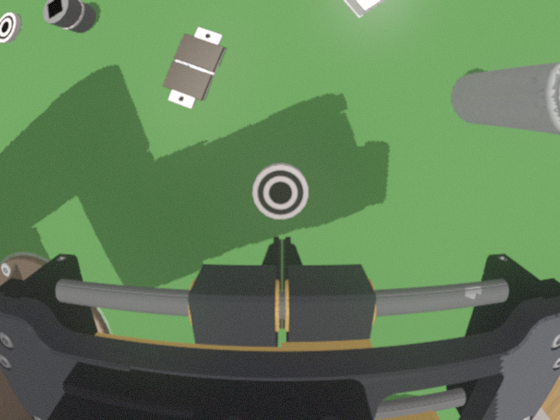

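```bash
python3 -m inch '[[[0,0,0],0,-1],[[0,0,0],0,-1],[[0,0,0],0,-1],[[0,0,0.3],0,-1],[[0,0,0.4],0,-1],[[0,0,0.4],0,-1],[[0,0,0.4],0,-1],[[0,0,0.4],0,-1],[[0,0,0.27],0,-1],[[0,0,0],0,-1]]'
python3 -m inch '[[[0,0,0],0,1],[[0,0,0],0,1],[[0,0,0],0,1],[[0,0,0],0,1],[[0,0,0],0,1],[[0,0,0],0,1],[[0,0,0],0,1],[[0,0,0],0,1],[[0,0,0],0,1],[[0,0,0],0,1]]'
```

```text
t: 9.0
eef_pos: [337.0, -272.2, 0.7]
tcp_rot: [-3.14, 0.001, 0.367]
ft_force: [-0.9, 0.5, 0.4]
opening: 0.975
grip_force: 0.0
t: 10.25
eef_pos: [337.4, -272.5, 1.5]
tcp_rot: [3.142, 0.0, 0.367]
ft_force: [0.5, 0.1, 0.8]
opening: 0.025
grip_force: 0.0
```

```bash
python3 - <<'E'
from h import *
w=look("large_bearing",16);s=cam("side")
a=s["pixels"][80:250,240:520];b=cv2.resize(a,None,fx=1.9,fy=1.9)
W=cv2.resize(w["pixels"],None,fx=.45,fy=.45)
W=cv2.copyMakeBorder(W,0,b.shape[0]-W.shape[0],0,0,cv2.BORDER_CONSTANT)
cv2.imwrite("pics/w3.png",np.hstack([b,W])[:,:,::-1])
print(env.state())
E
```

```text
large_bearing 0.77 [227. 281.] rect(cx,cy,L,W,deg) [ 339.7 -271.    57.5   56.4  -42.5]
{'t': 10.4, 'joints': array([-8.31969920e-01,  5.32792951e-01,  2.18269247e+00, -1.14287841e-04,
        4.26021622e-01,  3.72168491e-01]), 'qvel': array([-1.58065270e-03, -6.06282408e-04,  1.13604001e-03,  9.49572791e-04,
        7.25802825e-04, -1.49603594e-05]), 'tau': array([-2.42911854e-03, -4.79394293e+01, -9.79942024e+00,  3.69652372e-02,
        3.32612864e-03,  1.25775725e-05]), 'eef_pos': array([ 337.41439475, -272.56558892,    1.53515115]), 'tcp_rot': array([3.14149573e+00, 1.28747548e-05, 3.66761985e-01]), 'ft_force': array([-0.10908856,  0.94624893,  0.29613157]), 'moment': array([-0.03307647, -0.04495291,  0.01477889]), 'grip_force': 0.0, 'opening': 0.0013668231071811345}
```

View pics/w3.png

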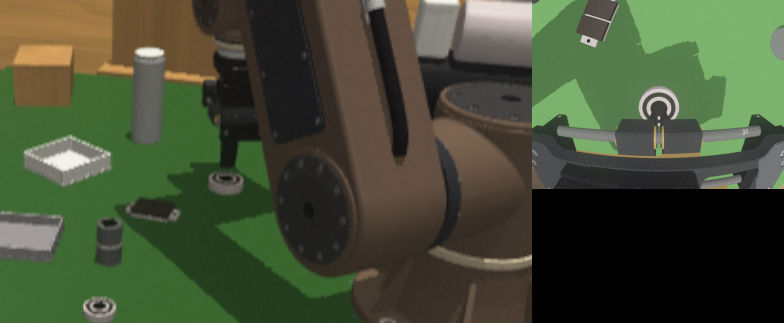

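```bash
python3 - <<'E'
from h import *
s=cam("side");w=cam("wrist")
E=np.array(s["extrinsics"])
for z in (0,1.5,16,20,30,40,60):
    c=E[:3,:3]@np.array([337.4,-272.6,z])+E[:3,3];print(z,s["fx"]*c[0]/c[2]+s["cx"],s["fy"]*c[1]/c[2]+s["cy"])
a=s["pixels"][140:200,320:400];a=cv2.resize(a,None,fx=5,fy=5,interpolation=2)
b=w["pixels"][140:320,180:380];b=cv2.resize(b,None,fx=1.9,fy=1.9);b=b[:300]
cv2.imwrite("pics/w4.png",np.hstack([a,b])[:,:,::-1])
print(ray(w,(w["cy"],w["cx"])))
for rc in((206,281),(220,281),(227,281),(240,281),(250,281)): print(rc,atz(w,rc,1.5),atz(w,rc,16))
E
```

```text
0 357.11310806568247 177.9687872396734
1.5 357.15349831790314 177.54509345506682
16 357.5463072175162 173.42452772066892
20 357.65542991966333 172.27983047028755
30 357.9296932513224 169.40280785763952
40 358.20605652484943 166.50375685277908
60 358.7651801131361 160.63854987438057
(array([ 410.19006926, -245.05175866,  207.94954507]), array([-0.25909199, -0.09910199, -0.96075498]))
(206, 281) [ 354.53351412 -265.88493082    1.5       ] [ 358.44255664 -264.42171134   16.        ]
(220, 281) [ 345.42991739 -269.37941965    1.5       ] [ 349.97835174 -267.67076447   16.        ]
(227, 281) [ 340.78094712 -271.16374895    1.5       ] [ 345.65590226 -269.32977126   16.        ]
(240, 281) [ 331.95008314 -274.55275159    1.5       ] [ 337.44527471 -272.48074704   16.        ]
(250, 281) [ 324.96138508 -277.23444374    1.5       ] [ 330.9474284  -274.97409033   16.        ]
```

View pics/w4.png

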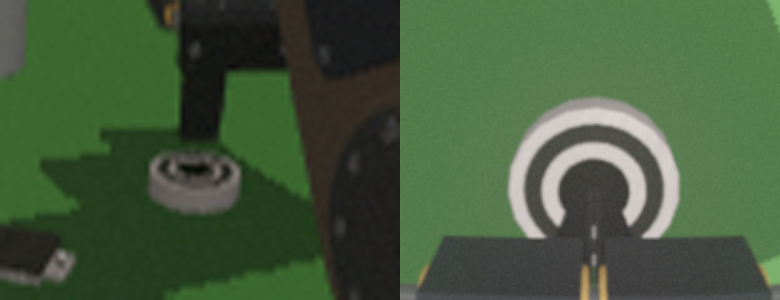

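The fingertips sit about 35 mm above the reported TCP: the side view puts the tip at row 167.6 (z≈36), and the wrist view agrees. I'll open and go down cautiously, using the real tip height.

```bash
python3 -m inch '[[[0,0,0],0,-1],[[0,0,0],0,-1],[[0,0,0],0,-1],[[0,0,0],0,-1],[[0,0,0],0,-1],[[0,0,0],0,-1],[[0,0,0],0,-1],[[0,0,0.2],0,-1],[[0,0,0.15],0,-1],[[0,0,0],0,-1]]'
python3 - <<'E'
from h import *
s=cam("side");w=cam("wrist")
a=s["pixels"][130:190,300:390];a=cv2.resize(a,None,fx=4.5,fy=4.5,interpolation=2)
b=w["pixels"][140:320,140:420];b=cv2.resize(b,None,fx=1.4,fy=1.5)
cv2.imwrite("pics/w5.png",np.hstack([a,b])[:,:,::-1])
E
```

```text
t: 11.75
eef_pos: [337.0, -272.2, -20.4]
tcp_rot: [-3.14, 0.001, 0.367]
ft_force: [0.6, 0.1, 0.6]
opening: 0.979
grip_force: 0.0
```

View pics/w5.png

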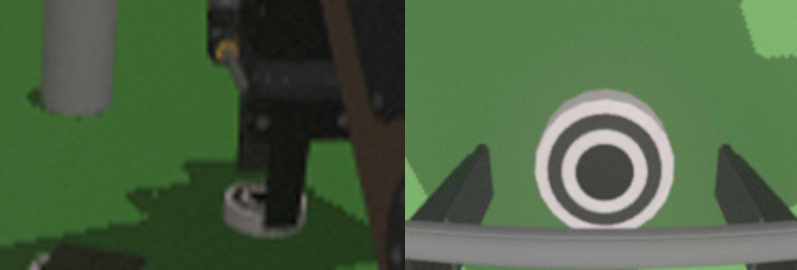

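```bash
python3 -m inch '[[[0,0,0.08],0,-1],[[0,0,0.08],0,-1],[[0,0,0],0,1],[[0,0,0],0,1],[[0,0,0],0,1],[[0,0,0],0,1],[[0,0,0],0,1],[[0,0,0],0,1],[[0,0,0],0,1],[[0,0,0],0,1]]'
```

```text
t: 13.1
eef_pos: [337.4, -272.6, -29.0]
tcp_rot: [3.141, -0.0, 0.367]
ft_force: [-0.8, -0.3, 3.1]
opening: 0.604
grip_force: 30.0
```

```bash
python3 -m inch '[[[0,0,-0.3],0,1],[[0,0,-0.6],0,1],[[0,0,-0.6],0,1],[[0.3,-0.24,-0.5],0,1],[[0.58,-0.48,0],0,1],[[0.58,-0.48,0],0,1],[[0.58,-0.48,0],0,1],[[0.58,-0.48,0],0,1],[[0.58,-0.48,0],0,1],[[0.58,-0.48,0],0,1]]'
python3 -m inch '[[[0.58,-0.48,0],0,1],[[0.58,-0.48,0],0,1],[[0.58,-0.48,0],0,1],[[0.58,-0.48,0],0,1],[[0.58,-0.48,0],0,1],[[0.58,-0.48,0],0,1],[[0.3,-0.24,0],0,1],[[0,0,0],0,1],[[0,0,0],0,1],[[0,0,0],0,1]]'
python3 - <<'E'
from h import *
look("dish",20);w=look("dish",4,"spot_point")
for d in eyes.spot_point("dish",w)[:1]: print(atz(w,d["centre"],4))
go(648,281)
save(w,"w6.png")
E
```

```text
t: 14.35
eef_pos: [482.3, -15.0, 90.6]
tcp_rot: [-3.141, 0.001, 0.367]
ft_force: [-0.3, 0.1, -2.3]
opening: 0.602
grip_force: 30.0
t: 15.6
eef_pos: [626.2, 238.7, 90.9]
tcp_rot: [3.141, 0.001, 0.366]
ft_force: [-0.1, -0.4, -3.3]
opening: 0.599
grip_force: 30.0
dish 0.61 [172. 238.] rect(cx,cy,L,W,deg) [633.8 277.8 173.4 141.6 -55.6]
dish 0.61 [193. 251.] rect(cx,cy,L,W,deg) 
[621.70964557 267.55374087   4.        ]
at [626.6 239.2  91.1] yawdeg 21.0 shift units tx,ty: [ 0.58 -0.52] tz None turn units None
```

View pics/w6.png

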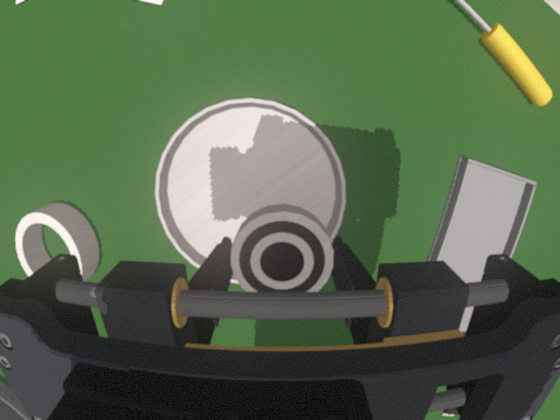

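```bash
python3 -m inch '[[[0.31,-0.25,0],0,1],[[0.32,-0.25,0.12],0,1],[[0,0,0.5],0,1],[[0,0,0.5],0,1],[[0,0,0.5],0,1],[[0,0,0.2],0,1],[[0,0,0.1],0,1],[[0,0,0],0,1],[[0,0,0],0,1],[[0,0,0],0,1]]'
```

```text
t: 17.1
eef_pos: [651.5, 281.3, -23.5]
tcp_rot: [3.141, -0.001, 0.367]
ft_force: [0.6, 1.2, -3.0]
opening: 0.603
grip_force: 30.0
```

```bash
python3 -m inch '[[[0,0,0.02],0,1],[[0,0,0],0,-0.45],[[0,0,0],0,-0.45],[[0,0,0],0,-0.45],[[0,0,-0.3],0,-0.45],[[0,0,-0.6],0,-0.45],[[0,0,-0.6],0,-0.45],[[-0.5,0.08,-0.5],0,-1],[[-0.65,0.1,0],0,-1],[[-0.65,0.1,0],0,-1]]'
python3 -m inch '[[[-0.65,0.1,0],0,-1],[[-0.65,0.1,0],0,-1],[[-0.65,0.1,0],0,-1],[[-0.6,0.1,0],0,-1],[[0,0,0],0,-1],[[0,0,0],0,-1],[[0,0,0],0,-1],[[0,0,0],0,-1],[[0,0,0],0,-1],[[0,0,0],0,-1]]'
python3 - <<'E'
from h import *
look("small_bearing",12);w=cam("wrist");t=cam("top")
for d in eyes.spot_point("small_bearing",w)[:1]: print(atz(w,d["centre"],0))
for o,z in(("large_bearing",20),("dish",20)):
  for d in eyes.cut_out(o,t)[:1]: print(o,rect(t,d["mask"],z))
go(421,149,-32)
E
```

```text
t: 18.35
eef_pos: [555.6, 226.3, 96.2]
tcp_rot: [3.141, -0.002, 0.367]
ft_force: [1.2, -0.9, 0.2]
opening: 0.971
grip_force: 0.0
t: 19.6
eef_pos: [422.1, 149.6, 94.4]
tcp_rot: [3.142, 0.0, 0.367]
ft_force: [-0.4, 0.1, -0.1]
opening: 0.996
grip_force: 0.0
small_bearing 0.66 [196. 283.] rect(cx,cy,L,W,deg) [423.5 151.4  42.4  40.9 -22.3]
[424.72947588 149.64436943   0.        ]
large_bearing [649.1 280.7  58.5  56.8 -88.8]
dish [620.2 269.  173.5 170.7  46.3]
at [422.1 149.5  94.5] yawdeg 21.0 shift units tx,ty: [-0.02  0.  ] tz 2.11 turn units None
```

```bash
python3 -m inch '[[[0.03,0,0.45],0,-0.6],[[0,0,0.55],0,-0.6],[[0,0,0.55],0,-0.6],[[0,0,0.35],0,-0.6],[[0,0,0.18],0,-0.6],[[0,0,0],0,-0.6],[[0,0,0],0,1],[[0,0,0],0,1],[[0,0,0],0,1],[[0,0,0],0,1]]'
python3 -m inch '[[[0,0,0],0,1],[[0,0,0],0,1],[[0,0,0],0,1],[[0,0,0],0,1],[[0,0,0],0,1],[[0,0,0],0,1],[[0,0,0],0,1],[[0,0,0],0,1],[[0,0,0],0,1],[[0,0,0],0,1]]'
```

```text
t: 21.2
eef_pos: [423.9, 150.2, -30.1]
tcp_rot: [3.141, -0.0, 0.367]
ft_force: [-0.9, 0.0, 2.1]
opening: 0.439
grip_force: 11.1
t: 22.45
eef_pos: [423.9, 150.1, -30.1]
tcp_rot: [3.141, -0.0, 0.367]
ft_force: [-0.5, 0.1, 6.0]
opening: 0.429
grip_force: 30.0
```

```bash
python3 -m inch '[[[0,0,-0.3],0,1],[[0,0,-0.6],0,1],[[0,0,-0.6],0,1],[[0.3,-0.06,-0.5],0,1],[[0.55,-0.12,0],0,1],[[0.55,-0.12,0],0,1],[[0.55,-0.12,0],0,1],[[0.55,-0.12,0],0,1],[[0.57,-0.14,0],0,1],[[0,0,0.2],0,1]]'
python3 -m inch '[[[0,0,0.4],0,1],[[0,0,0.5],0,1],[[0,0,0.5],0,1],[[0,0,0.2],0,1],[[0,0,0.1],0,1],[[0,0,0],0,1],[[0,0,0],0,1],[[0,0,0],0,1],[[0,0,0],0,1],[[0,0,0],0,1]]'
```

```text
t: 23.7
eef_pos: [582.5, 255.3, 77.3]
tcp_rot: [3.141, -0.002, 0.367]
ft_force: [-0.6, -0.6, -2.0]
opening: 0.426
grip_force: 30.0
t: 24.95
eef_pos: [581.1, 254.3, -24.1]
tcp_rot: [3.141, -0.0, 0.367]
ft_force: [-1.0, 0.2, -0.9]
opening: 0.429
grip_force: 30.0
```

```bash
python3 -m inch '[[[0,0,0.02],0,1],[[0,0,0],0,-0.22],[[0,0,0],0,-0.22],[[0,0,0],0,-0.22],[[0,0,-0.3],0,-0.22],[[0,0,-0.6],0,-0.22],[[0,0,-0.6],-1,-0.22],[[0,0,-0.5],-1,-0.5],[[0,0,0],-1,-1],[[0,0,0],-1,-1]]'
python3 -m inch '[[[0,0,0],-1,-1],[[0,0,0],-1,-1],[[0,0,0],-1,-1],[[0,0,0],-1,-1],[[0,0,0],-1,-1],[[0,0,0],-1,-1],[[0.08,-0.5,0],-1,-1],[[0.08,-0.5,0],-1,-1],[[0.08,-0.5,0],-1,-1],[[0.08,-0.5,0],-1,-1]]'
python3 -m inch '[[[0.08,-0.5,0],-1,-1],[[0.08,-0.5,0],-1,-1],[[0.08,-0.5,0],-1,-1],[[0.08,-0.5,0],-1,-1],[[0,0,0],-1,-1],[[0,0,0],-1,-1],[[0,0,0],-1,-1],[[0,0,0],-1,-1],[[0,0,0],-1,-1],[[0,0,0],0,-1]]'
python3 - <<'E'
from h import *
w=look("pad_a",9);save(w,"w7.png");t=cam("top")
for o,z in(("large_bearing",20),("small_bearing",16)):
  for d in eyes.cut_out(o,t)[:1]: print(o,rect(t,d["mask"],z))
go(346,291,-30)
E
```

```text
t: 26.2
eef_pos: [581.3, 254.4, 96.5]
tcp_rot: [3.141, -0.002, 0.719]
ft_force: [0.5, -0.6, 0.6]
opening: 0.869
grip_force: 0.0
t: 27.45
eef_pos: [467.1, 297.2, 95.8]
tcp_rot: [3.14, -0.0, 1.591]
ft_force: [0.1, 1.1, -0.5]
opening: 0.999
grip_force: 0.0
t: 28.7
eef_pos: [347.1, 298.1, 95.4]
tcp_rot: [3.14, 0.0, 2.373]
ft_force: [-0.6, -0.5, -0.8]
opening: 0.997
grip_force: 0.0
pad_a 0.9 [199. 274.] rect(cx,cy,L,W,deg) [344.5 290.2  82.4  45.4 -45.5]
large_bearing [650.2 281.3  55.8  53.3  28.1]
small_bearing [580.3 253.8  40.3  39.9   1.1]
at [346.9 298.   94.7] yawdeg 136.0 shift units tx,ty: [-0.07 -0.1 ] tz 2.08 turn units None
```

View pics/w7.png

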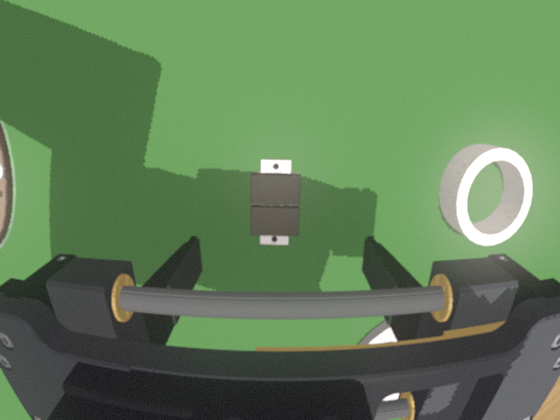

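```bash
python3 -m inch '[[[-0.06,-0.12,0.3],0,-1],[[0,0,0.55],0,-1],[[0,0,0.55],0,-0.7],[[0,0,0.45],0,-0.6],[[0,0,0.23],0,-0.6],[[0,0,0],0,-0.5],[[0,0,0],0,1],[[0,0,0],0,1],[[0,0,0],0,1],[[0,0,0],0,1]]'
python3 -m inch '[[[0,0,0],0,1],[[0,0,0],0,1],[[0,0,0],0,1],[[0,0,0],0,1],[[0,0,-0.3],0,1],[[0,0,-0.6],0,1],[[0,0,-0.6],0,1],[[0,0,-0.5],-1,1],[[0,0,0],-1,1],[[0,0,0],-1,1]]'
python3 - <<'E'
from h import *
t=cam("top")
for z in(4,20):
  for d in eyes.cut_out("long_tray",t)[:1]: print(rect(t,d["mask"],z))
m=eyes.cut_out("long_tray",t)[0]["mask"]
go(636,20)
E
```

```text
t: 30.2
eef_pos: [344.8, 290.5, -29.7]
tcp_rot: [3.14, 0.0, 2.374]
ft_force: [0.3, 0.1, 7.5]
opening: 0.48
grip_force: 29.9
t: 31.45
eef_pos: [344.4, 290.3, 90.2]
tcp_rot: [3.141, 0.0, 2.639]
ft_force: [-0.1, 0.5, -1.0]
opening: 0.477
grip_force: 29.9Traceback (most recent call last):
  File "<stdin>", line 5, in <module>
IndexError: list index out of range
```

```bash
python3 -m inch '[[[0,0,0],-1,1],[[0,0,0],-1,1],[[0,0,0],-1,1],[[0,0,0],-1,1],[[-0.5,-0.23,0],0,1],[[-0.68,-0.31,0],0,1],[[-0.68,-0.31,0],0,1],[[-0.68,-0.31,0],0,1],[[-0.68,-0.31,0],0,1],[[-0.68,-0.31,0],0,1]]'
python3 -m inch '[[[-0.68,-0.31,0],0,1],[[-0.68,-0.31,0],0,1],[[-0.68,-0.31,0],0,1],[[-0.68,-0.31,0],0,1],[[-0.4,-0.2,0],0,1],[[0,0,0],-1,1],[[0,0,0],-1,1],[[0,0,0],-1,1],[[0,0,0],-0.8,1],[[0,0,0],0,1]]'
python3 - <<'E'
from h import *
w=cam("wrist");save(w,"w8.png")
for d in eyes.cut_out("long_tray",w)[:2]: print(d["score"],rect(w,d["mask"],20))
t=cam("top")
for n,p in(("w",w),("t",t)):
  for d in eyes.spot_point("long_tray",p)[:2]: print(n,d["score"],np.round(atz(p,d["centre"],0)))
go(682,28,-24)
E
```

```text
t: 32.9
eef_pos: [560.0, 147.2, 89.4]
tcp_rot: [-3.141, -0.0, 2.983]
ft_force: [0.2, -0.1, -1.4]
opening: 0.478
grip_force: 29.9
t: 34.15
eef_pos: [730.1, 33.7, 89.2]
tcp_rot: [3.141, -0.001, -2.969]
ft_force: [0.2, 0.6, -1.7]
opening: 0.481
grip_force: 29.9
0.86 [646.1  19.3 195.4 104.    9.6]
w 0.63 [642.  16.   0.]
at [730.3  33.7  89.6] yawdeg -170.1 shift units tx,ty: [0.81 0.05] tz 1.89 turn units None
```

View pics/w8.png

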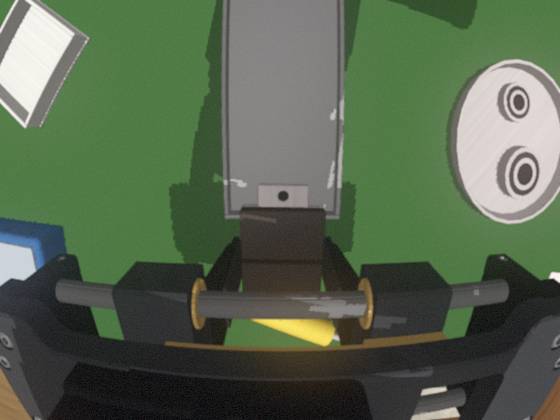

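```bash
python3 - <<'E'
from h import *
w=cam("wrist")
A=[atz(w,rc,20)[:2] for rc in((214,225),(217,340),(5,224),(5,342))]
print(np.round(A,1)); m=(A[0]+A[1])/2; m2=(A[2]+A[3])/2; u=(m2-m)/np.linalg.norm(m2-m)
print("width",np.linalg.norm(A[0]-A[1]),np.linalg.norm(A[2]-A[3]),"axis deg",np.degrees(np.arctan2(u[1],u[0])),"centre",m+105*u,"pad1",m+54*u,"pad2",m+151*u)
go(*(m+54*u),-24)
E
```

```text
[[747.2 -15.4]
 [732.1  87.1]
 [563.9 -45.8]
 [546.3  53.3]]
width 103.5899881707641 100.64815303695528 axis deg -170.1360308641582 centre [636.18088556  17.89558655] pad1 [686.42696532  26.63237478] pad2 [590.86089205  10.01534618]
at [730.3  33.7  89.7] yawdeg -170.0 shift units tx,ty: [0.74 0.01] tz 1.89 turn units None
```

```bash
python3 -m inch '[[[0.37,0.01,0],0,1],[[0.37,0,0.1],0,1],[[0,0,0.5],0,1],[[0,0,0.5],0,1],[[0,0,0.5],0,1],[[0,0,0.2],0,1],[[0,0,0.1],0,1],[[0,0,0],0,1],[[0,0,0],0,1],[[0,0,0],0,1]]'
```

```text
t: 35.7
eef_pos: [686.9, 26.6, -23.5]
tcp_rot: [-3.141, 0.001, -2.967]
ft_force: [0.6, 0.7, -1.7]
opening: 0.482
grip_force: 29.9
```

```bash
python3 -m inch '[[[0,0,0.03],0,1],[[0,0,0],0,-0.3],[[0,0,0],0,-0.3],[[0,0,0],0,-0.3],[[0,0,-0.3],0,-0.3],[[0,0,-0.6],0,-0.3],[[0,0,-0.6],1,-0.3],[[0,0,-0.5],1,-0.7],[[0,0,0],0.4,-1],[[0.5,-0.34,0],0,-1]]'
python3 -m inch '[[[0.6,-0.4,0],0,-1],[[0.6,-0.4,0],0,-1],[[0.6,-0.4,0],0,-1],[[0.6,-0.4,0],0,-1],[[0.6,-0.4,0],0,-1],[[0.6,-0.4,0],0,-1],[[0.17,-0.15,0],0,-1],[[0,0,0],0,-1],[[0,0,0],0,-1],[[0,0,0],0,-1]]'
python3 - <<'E'
from h import *
w=look("pad_a",9);t=cam("top")
for d in eyes.cut_out("pad_a",t)[:2]: print(d["score"],rect(t,d["mask"],12))
go(425,-137,-30)
E
```

```text
t: 36.95
eef_pos: [656.2, 7.8, 93.9]
tcp_rot: [-3.142, 0.001, 3.108]
ft_force: [-1.2, -0.2, -0.3]
opening: 0.905
grip_force: 0.0
t: 38.2
eef_pos: [425.1, -137.4, 93.8]
tcp_rot: [-3.142, 0.0, 3.108]
ft_force: [0.1, -0.1, -0.4]
opening: 0.999
grip_force: 0.0
pad_a 0.91 [204. 277.] rect(cx,cy,L,W,deg) [ 427.2 -142.3   82.4   47.    -2. ]
0.92 [687.3  26.5  84.   45.3   8.9]
0.42 [486.2 461.9 108.   98.3 -88.9]
at [ 424.7 -137.6   93.9] yawdeg 178.1 shift units tx,ty: [-0.    0.01] tz 2.06 turn units None
```

```bash
python3 -m inch '[[[-0.04,-0.08,0.3],0,-1],[[0,0,0.55],0,-1],[[0,0,0.55],0,-0.7],[[0,0,0.44],0,-0.6],[[0,0,0.22],0,-0.6],[[0,0,0],0,-0.5],[[0,0,0],0,1],[[0,0,0],0,1],[[0,0,0],0,1],[[0,0,0],0,1]]'
python3 -m inch '[[[0,0,0],0,1],[[0,0,0],0,1],[[0,0,0],0,1],[[0,0,0],0,1],[[0,0,-0.3],0,1],[[0,0,-0.6],0,1],[[0,0,-0.6],-1,1],[[0,0,-0.5],-1,1],[[0,0,0],-0.4,1],[[0,0,0],0,1]]'
python3 - <<'E'
from h import *
go(591,10,-25,190)
E
```

```text
t: 39.65
eef_pos: [426.9, -142.8, -29.2]
tcp_rot: [-3.141, 0.001, 3.107]
ft_force: [-0.2, 2.3, 7.1]
opening: 0.484
grip_force: 30.0
t: 40.9
eef_pos: [426.3, -142.5, 89.6]
tcp_rot: [3.141, -0.001, -2.968]
ft_force: [-0.2, 0.3, -1.8]
opening: 0.481
grip_force: 30.0
at [ 426.3 -142.5   89.6] yawdeg -170.0 shift units tx,ty: [-3.14  2.03] tz 1.91 turn units -72.01
```

```bash
python3 -m inch '[[[-0.52,0.34,0],0,1],[[-0.52,0.34,0],0,1],[[-0.52,0.34,0],0,1],[[-0.52,0.34,0],0,1],[[-0.52,0.34,0],0,1],[[-0.53,0.33,0],0,1],[[0,0,0],0,1],[[0,0,0.3],0,1],[[0,0,0.5],0,1],[[0,0,0.3],0,1]]'
python3 -m inch '[[[0,0,0.4],0,1],[[0,0,0.25],0,1],[[0,0,0.15],0,1],[[0,0,0],0,1],[[0,0,0],0,1],[[0,0,0],0,1],[[0,0,0],0,1],[[0,0,0],0,1],[[0,0,0],0,1],[[0,0,0],0,1]]'
```

```text
t: 42.15
eef_pos: [588.9, 9.4, 22.0]
tcp_rot: [3.141, -0.003, -2.968]
ft_force: [-0.0, 0.6, -0.2]
opening: 0.477
grip_force: 30.0
t: 43.4
eef_pos: [590.5, 9.9, -23.7]
tcp_rot: [-3.142, 0.0, -2.967]
ft_force: [-0.0, -0.3, -1.3]
opening: 0.475
grip_force: 30.0
```

```bash
python3 -m inch '[[[0,0,0.03],0,1],[[0,0,0],0,-0.3],[[0,0,0],0,-0.3],[[0,0,0],0,-0.3],[[0,0,-0.3],0,-0.3],[[0,0,-0.6],0,-0.3],[[0,0,-0.6],0,-0.3],[[0,0,-0.6],0,-0.7],[[0.5,0.13,-0.3],0,-1],[[0.57,0.15,0],0,-1]]'
python3 -m inch '[[[0.57,0.15,0],0,-1],[[0.57,0.15,0],0,-1],[[0.07,0,0],0,-1],[[0,0,0],0,-1],[[0,0,0],0,-1],[[0,0,0],0,-1],[[0,0,0],0,-1],[[0,0,0],0,-1],[[0,0,0],0,-1],[[0,0,0],0,-1]]'
python3 - <<'E'
from h import *
w=look("socket",60);save(w,"w9.png");t=cam("top")
for d in eyes.spot_point("socket",w)[:1]: print(atz(w,d["centre"],0))
for d in eyes.cut_out("socket",t)[:1]: print("top",rect(t,d["mask"],60))
for d in eyes.cut_out("pad_a",t)[:3]: print(d["score"],rect(t,d["mask"],12))
go(450,20.5,-6)
E
```

```text
t: 44.65
eef_pos: [524.3, 15.3, 121.0]
tcp_rot: [-3.14, 0.004, -2.967]
ft_force: [0.3, -0.1, -0.4]
opening: 0.911
grip_force: 0.0
t: 45.9
eef_pos: [449.7, 20.4, 118.5]
tcp_rot: [-3.142, 0.0, -2.967]
ft_force: [0.4, -0.0, 0.9]
opening: 0.997
grip_force: 0.0
socket 0.82 [202. 284.] rect(cx,cy,L,W,deg) [444.4  18.5  45.7  34.2  10. ]
[448.76284583  20.65062563   0.        ]
0.84 [593.2  10.6  80.6  46.9   8.9]
0.79 [686.4  26.9  84.8  46.5   9.1]
at [449.7  20.4 118.5] yawdeg -170.0 shift units tx,ty: [-0.  0.] tz 2.08 turn units None
```

View pics/w9.png

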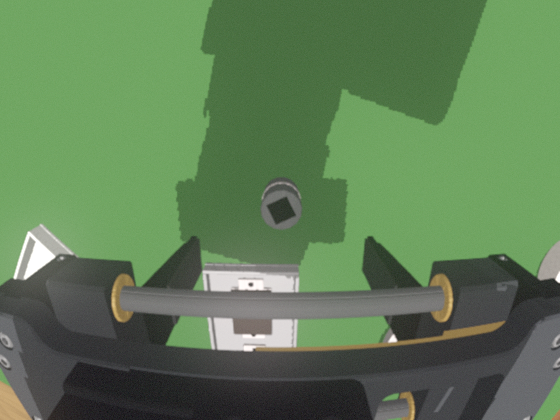

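```bash
python3 -m inch '[[[0,0,0.5],0,-0.6],[[0,0,0.55],0,-0.6],[[0,0,0.5],0,-0.6],[[0,0,0.35],0,-0.6],[[0,0,0.16],0,-0.6],[[0,0,0],0,-0.3],[[0,0,0],0,1],[[0,0,0],0,1],[[0,0,0],0,1],[[0,0,0],0,1]]'
python3 -m inch '[[[0,0,0],0,1],[[0,0,0],0,1],[[0,0,0],0,1],[[0,0,0],0,1],[[0,0,0],0,1],[[0,0,-0.3],0,1],[[0,0,-0.6],0,1],[[0,0,-0.6],0,1],[[0,0,0],0,1],[[0,0,0],0,1]]'
python3 - <<'E'
from h import *
t=cam("top")
for z in(30,):
  for d in eyes.cut_out("square_bin",t)[:1]: print(rect(t,d["mask"],z))
for d in eyes.spot_point("square_bin",t)[:1]: print(atz(t,d["centre"],0))
go(614,-259,-2)
E
```

```text
t: 47.45
eef_pos: [449.9, 20.3, -4.8]
tcp_rot: [-3.141, 0.001, -2.967]
ft_force: [0.7, -0.5, 3.9]
opening: 0.372
grip_force: 30.0
t: 48.7
eef_pos: [449.1, 20.4, 84.1]
tcp_rot: [3.141, -0.001, -2.967]
ft_force: [-0.2, -0.1, -3.4]
opening: 0.374
grip_force: 30.0
[ 614.5 -258.1  115.3  109.7  -28.7]
[ 620.89023521 -256.53619201    0.        ]
at [449.1  20.4  83.8] yawdeg -170.0 shift units tx,ty: [-1.9  -5.06] tz 1.43 turn units None
```

```bash
python3 -m inch '[[[-0.24,-0.63,0],0,1],[[-0.24,-0.63,0],0,1],[[-0.24,-0.63,0],0,1],[[-0.24,-0.63,0],0,1],[[-0.24,-0.63,0],0,1],[[-0.24,-0.63,0],0,1],[[-0.24,-0.63,0],0,1],[[-0.22,-0.63,0],0,1],[[0,0,0],0,1],[[0,0,0],0,1]]'
python3 - <<'E'
from h import *
w=look("square_bin",30);save(w,"w10.png")
for d in eyes.spot_point("square_bin",w)[:1]: print(atz(w,d["centre"],4))
go(615,-258,-2)
E
```

```text
t: 50.1
eef_pos: [613.8, -257.1, 83.5]
tcp_rot: [3.14, -0.002, -2.967]
ft_force: [0.1, 1.0, -3.1]
opening: 0.37
grip_force: 30.0
square_bin 0.95 [194. 273.] rect(cx,cy,L,W,deg) [ 615.7 -261.3  111.2  111.1  -29.5]
[ 615.33171833 -260.47271946    4.        ]
at [ 614.2 -256.8   84.6] yawdeg -169.9 shift units tx,ty: [-0.01 -0.02] tz 1.44 turn units None
```

View pics/w10.png

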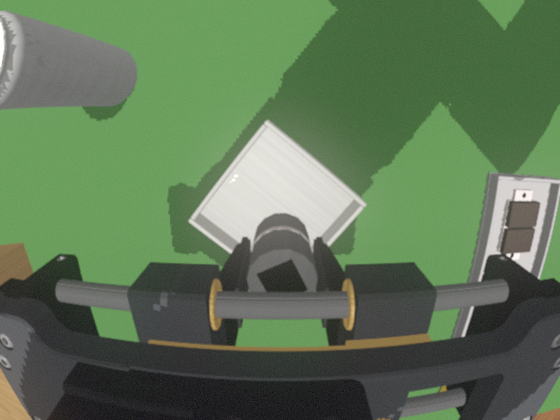

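```bash
python3 -m inch '[[[-0.03,-0.07,0.2],0,1],[[0,0,0.4],0,1],[[0,0,0.4],0,1],[[0,0,0.25],0,1],[[0,0,0.1],0,1],[[0,0,0.03],0,1],[[0,0,0],0,1],[[0,0,0],0,1],[[0,0,0],0,1],[[0,0,0],0,1]]'
```

```text
t: 51.5
eef_pos: [617.1, -261.5, 2.4]
tcp_rot: [-3.141, 0.0, -2.967]
ft_force: [0.1, -0.1, -2.3]
opening: 0.371
grip_force: 30.0
```

```bash
python3 -m inch '[[[0,0,0.03],0,1],[[0,0,0.02],0,1],[[0,0,0],0,1],[[0,0,0],0,-0.1],[[0,0,0],0,-0.2],[[0,0,0],0,-0.3],[[0,0,0],0,-0.3],[[0,0,-0.3],0,-0.3],[[0,0,-0.6],0,-0.3],[[0,0,-0.6],0,-0.3]]'
python3 -m inch '[[[0.4,0,-0.4],0,-0.3],[[0.6,0,0],0,-0.3],[[0.6,0,0],0,-0.3],[[0.3,0,0],0,-0.3],[[0,0,0],0,-0.3],[[0,0,0],0,-0.3],[[0,0,0],0,-0.3],[[0,0,0],0,-0.3],[[0,0,0],0,-0.3],[[0,0,0],0,-0.3]]'
python3 - <<'E'
from h import *
t=cam("top");a=cv2.resize(t["pixels"][80:300,80:480],None,fx=1.9,fy=1.9)[:,:790]
s=cam("side")
cv2.imwrite("pics/f1.png",a[:,:,::-1]);b=cv2.resize(s["pixels"][80:360,130:420],None,fx=2,fy=2);cv2.imwrite("pics/f2.png",b[:,:,::-1])
E
```

```text
t: 52.75
eef_pos: [617.2, -261.5, 91.4]
tcp_rot: [-3.141, 0.001, -2.967]
ft_force: [0.3, -0.1, 0.0]
opening: 0.651
grip_force: 0.0
t: 54.0
eef_pos: [504.9, -281.2, 113.1]
tcp_rot: [-3.142, -0.0, -2.967]
ft_force: [0.6, 0.8, -0.7]
opening: 0.648
grip_force: 0.0
```

View pics/f1.png

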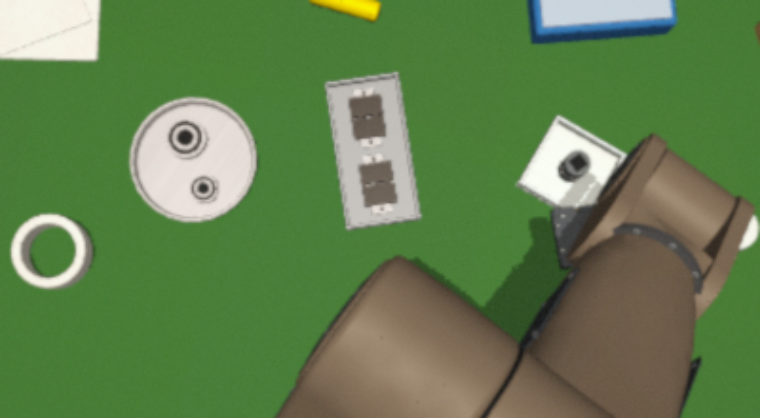

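View pics/f2.png

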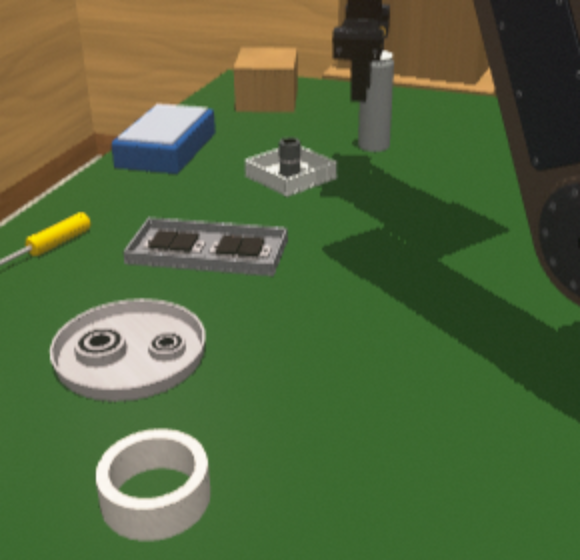

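The final pictures show both bearings flat in the dish (around 187,138 and 203,188 in the top crop). The pads lie in line and friction side up in the tray (368,117 and 378,185), and the socket stands in the bin (575,165). The can and the tape roll haven't moved, and the robot is clear of everything.

```bash
python3 -c "
from cell import env
print(env.job_done())"
```

```text
the job is handed in; nothing more can be done
None
```

I handed the job in at about 54 s: the final pictures show both bearings flat in the dish, both pads friction side up end to end in the tray, the socket upright in the bin, and the can and tape roll where they were.

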